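Restock the packing-bench caddy

ROBOT

A 7-joint arm with a two-finger parallel gripper is mounted at the origin on the work surface. World frame = base frame: x ahead of the robot, y to its left, z up, the work surface at z = 0. Lengths are in m, angles in rad, forces in N, time in s.
With the tool pointing down it reaches from about 0.425 to 0.925 m from the base axis. Payload 6.8 kg.
Tool frame: the origin (TCP) lies at the very end of the fingers, on their centre line; the grasp point (between the pads) lies 19 mm behind it; z points along the fingers, y is the line along which they close (so a half turn about z gives the same grasp; the last joint's range is limited). The gripper opens to 85 mm and grips with 20 to 120 N. Pads are 22 mm wide; open, the fingers measure 114 mm over their backs; the gripper's body (76 mm by 85 mm) begins 54 mm behind the grasp point. The pads swing forward as they close: fully open they stand 13 mm farther back than shut.
Start: joints at [-1.299, 0.477, 0.022, 1.555, -0.011, 1.109, -0.083], TCP at [0.25, 0.627, 0.205] pointing down, gripper open.
Joint ranges: [-2.96, 2.96], [-0.34, 2.1], [-1.41, 1.46], [0.24, 2.44], [-1.37, 4.51], [0.17, 1.92], [-2.96, 2.96]. Speed limits (rad/s): [2.39, 2.39, 3.14, 3.14, 3.14, 3.14, 3.14].

INTERFACE

Orientations are given as a rotation vector (axis times angle).
In Python, from cell import r, ik, eyes, workorder gives the robot as it stands. Calls block until the motion is done:
- r.reach(position, orientation): joint-space move of the TCP to a pose.
- r.move_l(position, max_speed=0.15, orientation=None): straight line of the TCP; orientation=None keeps the orientation; max_speed is the mean speed in m/s.
- r.set_joints(angles): joint-space move.
- r.move_gripper(opening, grasp_force=None): opening from 0.0 (shut) to 1.0 (fully open); grasp_force is the grip in N (None keeps the last); returns when the fingers have stopped.
- r.wait(seconds).
- ik(position, orientation): joint angles nearest the present ones, or None.
- eyes.get_image(name): name is "scene" or "top" or "wrist"; returns a dict with "pixels" (384x512x3 uint8, red, green, blue), "z_map" (384x512 float32, m along the optical axis (not along the pixel's ray), 0 where there is no reading), "vfov" (degrees; the focal length in pixels is half the picture's height over the tangent of half this angle, whatever the lens; pixels are square), "cx", "cy" (the principal point, pixels), "rvec" (rotation vector, rad) and "tvec" (3), from world to camera coordinates, as OpenCV has them; the wrist camera has in their place "mount" (4x4, takes a point from camera to tool coordinates, whose origin is the TCP and whose axes are the flange's). Camera axes: x right, y down, z forward; pixel columns grow to the right and rows downward; lengths in m; the calibration is good to about 2 mm. A picture is of the moment at which its call begins: read the wrist's pose just before it.
A pose or a line that the arm cannot do raises r.IKError and nothing moves.
- workorder.finish_job(): hands the job in; it is judged then, once.
Readings, each from a call of its own:
- r.current_time_s(): time.
- r.current_joint_pos(): joint angles.
- r.current_joint_velocities(): joint speeds.
- r.current_effort(): joint torques, N m.
- r.current_tool_pos(): TCP position.
- r.current_orientation(): TCP orientation.
- r.current_contact_force(): force on the tool from outside, world axes, zero at the start.
- r.current_wrist_torque(): the same for the moment, N m.
- r.current_opening(): opening from 0.0 (shut) to 1.0 (fully open).
- r.current_gripper_force(): force on a finger pad.
Only numpy, scipy, OpenCV 4.12 (cv2) and the standard library are available. Lean on these libraries where they do the work, as an engineer would, in place of code of your own. Each camera call takes 0.05 s, during which the arm holds its last target. There are 200 camera calls.

TASK

Get the packing bench's caddy ready for the shift: put the full tape roll, the rectangular hand stamp, the ink bottle and the box cutter each into the pocket made for it (large round, small rectangular, small round and large rectangular, in that order), so that each sits flat on its pocket's floor, the roll flat as it lies now, the stamp and bottle upright and the cutter thumb-slide up. Leave the look-alikes, the empty cardboard core and the round stamp, where they stand.

Things in the scene. Friction and masses are not known exactly. Their poses are not given: they have to be found in the camera images.
- tape_roll: Full roll of brown packing tape standing flat on its side face like a ring: outside diameter 58 mm, bore 38 mm (thick wall of 10 mm), height 48 mm, about 110 g. Origin: centre of the underside, z up along its axis.
- bar_stamp: Hand stamp with a RECTANGULAR wooden base, 60 x 32 mm and 22 mm high (rubber face down), and an upright round wooden handle of 26 mm largest diameter on its centre; 72 mm high in all, handle from 22 mm up, about 70 g. It stands upright. Origin: centre of the underside; x along the 60 mm side, y along the 32 mm side, z up.
- ink_bottle: Small round white ink bottle with paper label and black cap, standing upright: body 34 mm diameter and straight up to 48 mm, then tapering to a neck and an 18 mm cap, 78 mm high, about 60 g. Origin: centre of the underside, z up.
- box_cutter: Grey pocket box cutter with a black thumb slide on top, lying flat: 86 mm long, 22 mm wide, 18 mm high, about 45 g. Origin: centre of the underside; x along its length, y across, z up.
- empty_core: Look-alike, stays where it is: the bare cardboard core of a used-up tape roll, standing on the bench: a thin-walled tube of 45 mm outside diameter, bore 38 mm (wall 3.5 mm), 48 mm high. Origin: centre of the underside.
- round_stamp: Look-alike, stays where it is: hand stamp with the same handle and height (72 mm) as the other but a ROUND base of 42 mm diameter. Origin: centre of the underside.
- pocket_tape: Place of the tape roll: the insert with the large round pocket, 80 mm diameter, 14 mm deep (pocket floor 6 mm above the origin), centred. One of four fixed light grey inserts, 114 mm square, 20 mm high, lying 2 x 2 in any order (115 mm apart, axes parallel) in a fixed black tray 240 mm square. Origin: centre of the underside, 4 mm above the bench; z up.
- pocket_bottle: Place of the ink bottle: the insert with the small round pocket, 54 mm diameter, 14 mm deep (pocket floor 6 mm above the origin), centred. One of four fixed light grey inserts, 114 mm square, 20 mm high, lying 2 x 2 in any order (115 mm apart, axes parallel) in a fixed black tray 240 mm square. Origin: centre of the underside, 4 mm above the bench; z up.
- pocket_cutter: Place of the box cutter: the insert with the large rectangular pocket, 104 mm along x by 80 mm along y, 14 mm deep (pocket floor 6 mm above the origin), centred; the cutter lies flat in it only lengthwise. One of four fixed light grey inserts, 114 mm square, 20 mm high, lying 2 x 2 in any order (115 mm apart, axes parallel) in a fixed black tray 240 mm square. Origin: centre of the underside, 4 mm above the bench; z up.
- pocket_stamp: Place of the rectangular stamp: the insert with the smaller rectangular pocket, 82 mm along x by 54 mm along y, 14 mm deep (pocket floor 6 mm above the origin), centred; the stamp's base fits only with its long side along x. One of four fixed light grey inserts, 114 mm square, 20 mm high, lying 2 x 2 in any order (115 mm apart, axes parallel) in a fixed black tray 240 mm square. Origin: centre of the underside, 4 mm above the bench; z up.

How it is judged:
By the outcome, as a careful person would: the job done as asked, in the order asked, and still so for the second after the job is handed in, with the robot touching nothing.
It also fails if it takes over 109 s, if anything falls off the work surface, if the arm or the gripper's body presses on something with over 40 N, if the wrist force passes 120 N, or if a joint passes its speed limit or range.

## Working session

There is one attempt and no reset: what is moved stays moved. The work goes in short steps, each a Python script; the robot and the scene stay as the last script left them, time stands still between calls to the robot, and variables do not carry over. Pictures are saved under pics/ and viewed, at most 14 in all, crops included, and the job is handed in when it is done.

```bash
ls; mkdir -p pics; cat > h.py <<'E'
import numpy as np, cv2
from cell import r, ik, eyes, workorder
def snap(n,f=None):
    T=None
    if n=="wrist":
        p=np.array(r.current_tool_pos());o=np.array(r.current_orientation())
        T=np.eye(4);T[:3,:3]=cv2.Rodrigues(o)[0];T[:3,3]=p
    d=eyes.get_image(n)
    if n=="wrist": d["M"]=T@np.array(d["mount"])
    else:
        W=np.eye(4);W[:3,:3]=cv2.Rodrigues(np.array(d["rvec"],float))[0];W[:3,3]=np.ravel(d["tvec"]);d["M"]=np.linalg.inv(W)
    d["f"]=192/np.tan(np.radians(d["vfov"])/2)
    if f: cv2.imwrite("pics/"+f,d["pixels"][:,:,::-1]);np.savez("pics/"+f[:-4],**{k:d[k] for k in("pixels","z_map","M","f","cx","cy")})
    return d
def load(f): return dict(np.load("pics/"+f+".npz"))
def ray(d,u,v):
    M=d["M"];return M[:3,3],M[:3,:3]@np.array([(u-d["cx"])/d["f"],(v-d["cy"])/d["f"],1.])
def onplane(d,u,v,z):
    c,k=ray(d,u,v);return c+k*(z-c[2])/k[2]
def cloud(d):
    v,u=np.mgrid[:384,:512];z=d["z_map"].astype(float)
    P=np.stack([(u-d["cx"])/d["f"]*z,(v-d["cy"])/d["f"]*z,z],-1)
    P=P@d["M"][:3,:3].T+d["M"][:3,3];P[z==0]=np.nan;return P
E
python3 - <<'E'
from h import *
for n in("top","scene","wrist"):
    d=snap(n,n+"1.png");print(n,{k:v for k,v in d.items() if k in("vfov","cx","cy","rvec","tvec","mount")},d["M"][:3,3])
print(r.current_orientation(),r.current_time_s(),r.current_opening())
E
```

```text
pics
top {'vfov': 43.485135702559376, 'cx': 251.33931753137003, 'cy': 189.97281085958005, 'rvec': array([ 2.17161737, -2.1473725 ,  0.16604319]), 'tvec': array([-0.06422258,  0.56109391,  1.08597953])} [ 0.40973159 -0.03857325  1.15279425]
scene {'vfov': 43.392359828542425, 'cx': 256.42305113184926, 'cy': 188.7252514408674, 'rvec': array([ 1.37270663,  2.19601196, -0.86859166]), 'tvec': array([ 0.29059012, -0.30425597,  1.44643593])} [1.22961561 0.2551601  0.8319435 ]
wrist {'vfov': 71.97206145857216, 'cx': 259.98203621415513, 'cy': 194.57595450308244, 'mount': array([[ 8.40544879e-04, -9.61904287e-01, -2.73385141e-01,
         6.88262602e-02],
       [ 9.99999630e-01,  7.58648579e-04,  4.05278966e-04,
        -8.84684899e-04],
       [-1.82436327e-04, -2.73385380e-01,  9.61904569e-01,
        -1.68686004e-01],
       [ 0.00000000e+00,  0.00000000e+00,  0.00000000e+00,
         1.00000000e+00]])} [0.18584388 0.65132856 0.37320368]
[-5.92958627e-01 -3.08495527e+00  2.20618971e-03] 0.15 0.9980079887410113
```

View pics/top1.png

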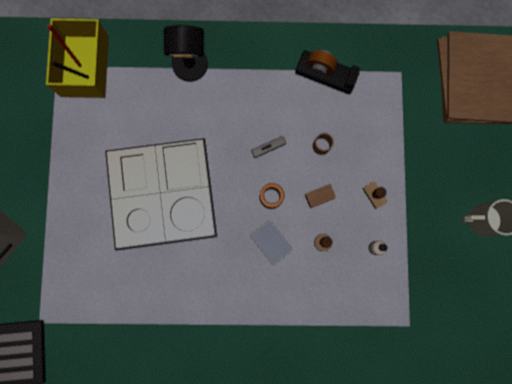

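View pics/scene1.png

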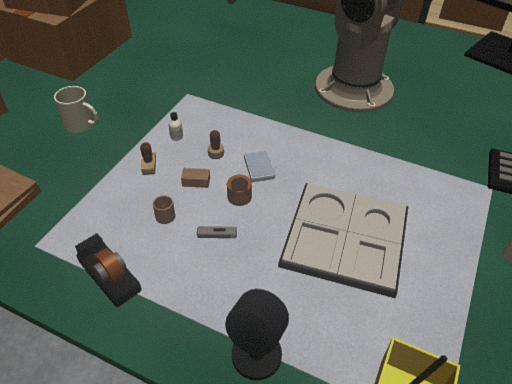

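The top view shows the cutter at (268,147), roll (272,195), empty core (323,144), rect stamp (376,194), round stamp (323,242) and bottle (379,248). The block (320,195) and pad (271,243) are clutter. In the tray, the cutter pocket is at (182,167), stamp (133,173), tape (187,214) and bottle (139,220). The scene view agrees: roll (239,190), cutter (217,232), stamp (148,158), bottle (175,127).

```bash
cat > m.py <<'E'
from h import *
d=load("top1");s=load("scene1")
C=cloud(d);S=cloud(s)
print("mat z",np.nanmedian(C[280:310,150:300,2]),np.nanmedian(C[:,:,2][230:320,330:400]), "scene", np.nanmedian(S[250:300,150:200,2]))
def comps(d,C,box,lo=0.008):
    m=np.nan_to_num((C[:,:,2]>lo)&(C[:,:,0]>.2)&(C[:,:,0]<.85)&(abs(C[:,:,1])<.6)).astype(np.uint8)
    n,l,st,ce=cv2.connectedComponentsWithStats(m)
    for i in range(1,n):
        if st[i,4]<25: continue
        P=C[l==i];zt=np.percentile(P[:,2],97);Q=P[P[:,2]>zt-.006]
        rr=cv2.minAreaRect((P[:,:2]*1000).astype(np.float32))
        print(ce[i].round(),st[i,4],"ztop",zt.round(4),"topc",Q.mean(0).round(4),"rect",np.round(rr[0]),np.round(rr[1]),round(rr[2],1))
print("TOP");comps(d,C,None);print("SCENE");comps(s,S,None)
# two-view heights: closest approach of rays through matching features
def tri(a,b):
    c1,k1=ray(d,*a);c2,k2=ray(s,*b);k1/=np.linalg.norm(k1);k2/=np.linalg.norm(k2)
    t=np.linalg.lstsq(np.stack([k1,-k2],1),c2-c1,rcond=None)[0];p,q=c1+k1*t[0],c2+k2*t[1];return ((p+q)/2).round(4),round(np.linalg.norm(p-q),4)
for n,a,b in[("roll top ring",(272,195),(239,184)),("cap",(383,247),(174,115)),("handle",(380,193),(147,147)),("cutter",(268,147),(217,231)),("pocket tape",(187,214),(326,207)),("pocket bottle",(139,220),(377,218))]: print(n,tri(a,b))
vis=lambda d,x0,y0,x1,y1,k:cv2.resize(cv2.convertScaleAbs(d["pixels"][y0:y1,x0:x1,::-1],alpha=1.5),None,fx=k,fy=k,interpolation=cv2.INTER_CUBIC)
cv2.imwrite("pics/topcrop.png",np.vstack([vis(d,240,120,400,270,3)]))
E
python3 m.py
```

```text
mat z 0.002017852250298713 0.0022962093770337866 scene -0.0013338859450917617
TOP
[182.  53.] 193 ztop 0.1652 topc [0.8467 0.0982 0.1625] rect [846.  98.] [ 8. 68.] 0.1
[76. 81.] 1354 ztop 0.1225 topc [0.8226 0.3737 0.1344] rect [820. 357.] [113.  59.] 89.9
[335.  79.] 761 ztop 0.0724 topc [ 0.8473 -0.2262  0.0727] rect [ 844. -251.] [121.  43.] 73.1
[189.  77.] 98 ztop 0.0178 topc [0.8448 0.0968 0.0143] rect [843.  98.] [59. 14.] 89.9
[459.  98.] 1528 ztop 0.0415 topc [ 0.7957 -0.566   0.0382] rect [ 795. -563.] [109.  75.] 0.3
[323. 142.] 246 ztop 0.052 topc [ 0.6798 -0.2268  0.0493] rect [ 679. -227.] [43. 45.] 85.0
[160. 193.] 9948 ztop 0.0286 topc [0.5433 0.1667 0.0256] rect [556. 156.] [241. 242.] 8.3
[268. 146.] 332 ztop 0.0234 topc [ 0.6725 -0.0982  0.0201] rect [673. -98.] [23. 85.] 25.1
[376. 194.] 412 ztop 0.0748 topc [ 0.5576 -0.3527  0.0728] rect [ 558. -353.] [60. 33.] 32.2
[272. 195.] 359 ztop 0.0527 topc [ 0.5505 -0.1057  0.0495] rect [ 551. -105.] [56. 57.] 63.5
[320. 195.] 436 ztop 0.0352 topc [ 0.5535 -0.2211  0.032 ] rect [ 554. -222.] [36. 65.] 22.7
[480. 218.] 6
[... 1787 characters left out ...]
5] rect [ 838. -231.] [65.  8.] 65.6
[128. 271.] 26 ztop 0.0351 topc [ 0.8481 -0.2034  0.0344] rect [ 847. -196.] [25.  6.] 82.1
[270. 295.] 131 ztop 0.1614 topc [0.8464 0.1017 0.1589] rect [845. 102.] [66.  9.] 89.1
[420. 363.] 2081 ztop 0.1303 topc [0.8227 0.3775 0.1353] rect [819. 360.] [ 61. 111.] 0.0
roll top ring (array([ 0.5496, -0.1048,  0.042 ]), np.float64(0.0028))
cap (array([ 0.4309, -0.3516,  0.0718]), np.float64(0.0048))
handle (array([ 0.5542, -0.3509,  0.0613]), np.float64(0.0051))
cutter (array([ 0.6707, -0.0966,  0.0111]), np.float64(0.0025))
pocket tape (array([0.5054, 0.0936, 0.0174]), np.float64(0.0015))
pocket bottle (array([0.4895, 0.2058, 0.0211]), np.float64(0.0031))
```

```bash
python3 - <<'E'
from h import *
d=load("top1")
k=cv2.resize(cv2.convertScaleAbs(d["pixels"][125:260,95:230,::-1],alpha=1.4),None,fx=4,fy=4,interpolation=cv2.INTER_CUBIC);cv2.imwrite("pics/tray.png",k)
# insert region: bright & warm; pocket floors by depth
C=cloud(d)
for n,(u,v) in dict(cut=(182,167),stamp=(133,173),tape=(187,214),bot=(139,220)).items(): print(n,C[v-3:v+4,u-3:u+4].reshape(-1,3).mean(0).round(4))
E
```

```text
cut [0.6192 0.1088 0.0108]
stamp [0.603  0.2254 0.0109]
tape [0.5061 0.0937 0.0109]
bot [nan nan nan]
```

View pics/tray.png

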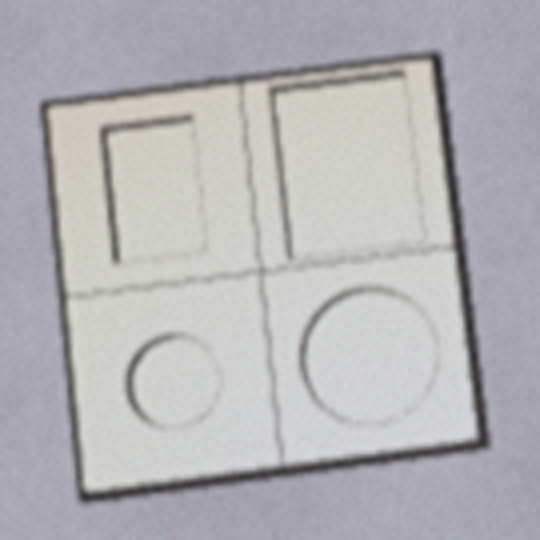

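```bash
cat >> h.py <<'E'
def ori(phi):  # tool down, closing line (tool y) at phi degrees in the world xy plane
    a=np.radians(phi+90);R=np.array([[np.cos(a),np.sin(a),0],[np.sin(a),-np.cos(a),0],[0,0,-1.]])
    return cv2.Rodrigues(R)[0].ravel()
E
python3 - <<'E'
from h import *
L=dict(roll=(.5502,-.1045,[68,90,248,270]),tape=(.506,.093,[68,98,248,278]),stamp=(.5575,-.351,[122,302]),pst=(.6036,.2227,[98,278]),bottle=(.432,-.3515,[68,90,122,248,302]),pb=(.49,.206,[68,98,278]),cut=(.672,-.0972,[25,205,-155]),pc=(.62,.109,[98,278]))
for k,(x,y,ph) in L.items():
    for p in ph:
        q=ik([x,y,.12],ori(p));print(k,p,None if q is None else np.round(q,2), ik([x,y,.015],ori(p)) is not None)
E
```

```text
roll 68 [-0.4   0.44  0.61  1.95 -0.33  0.85  1.58] True
roll 90 [-0.36  0.43  0.56  1.94 -0.3   0.85  1.93] True
roll 248 [-0.68  0.63  1.07  1.96 -0.67  0.96 -1.24] True
roll 270 [-0.69  0.64  1.09  1.96 -0.7   0.98 -0.83] True
tape 68 [-0.57  0.33  0.33  2.04 -0.15  0.8   1.03] True
tape 98 [-0.5   0.32  0.23  2.03 -0.1   0.8   1.51] True
tape 248 [-1.2   0.7   1.28  2.07 -0.81  1.01 -1.45] True
tape 278 [-0.88  0.39  0.72  2.05 -0.35  0.82 -1.38] True
stamp 122 [ 0.07  0.6   0.58  1.7  -0.39  0.96  2.92] True
stamp 302 [-0.07  0.67  0.8   1.71 -0.55  1.   -0.08] True
pst 98 [-0.52  0.51  0.09  1.72 -0.06  0.92  1.31] True
pst 278 [-0.9   0.59  0.63  1.74 -0.42  0.95 -1.52] True
bottle 68 [-0.13  0.56  0.96  1.97 -0.58  0.92  2.31] True
bottle 90 [-0.08  0.52  0.88  1.96 -0.51  0.89  2.63] True
bottle 122 [ 1.18  0.5  -0.79  1.88  0.43  0.94  2.32] True
bottle 248 [-0.19  0.62  1.07  1.97 -0.67  0.96 -0.75] True
bottle 302 [-0.19  0.62  1.07  1.97 -0.67  0.96  0.2 ] True
pb 68 [-0.69  0.35  0.21  1.99 -0.1   0.81  0.77] True
pb 98 [-0.61  0.35  0.11  1.99 -0.05  0.81  1.24] True
pb 278 [-1.03  0.4   0.65  2.01 -0.33  0.83 -1.62] True
cut 25 [-0.33  0.63  0.57  1.65 -0.39  0.98  0.81] True
cut 205 [-0.66  0.97  1.26  1.67 -0.97  1.26 -1.89] True
cut -155 [-0.66  0.97  1.26  1.67 -0.97  1.26 -1.89] True
pc 98 [-0.4   0.49  0.17  1.76 -0.1   0.9   1.53] True
pc 278 [-0.74  0.57  0.66  1.78 -0.43  0.94 -1.33] True
```

The crop shows all four pockets: stamp at crop (155,190), cutter (348,165), bottle (175,382) and tape (370,357). Both rectangular pockets have their long side along image vertical, which is tray axis e1 at about 8° from world x. Next I move over the roll and check from close by.

```bash
python3 - <<'E'
from h import *
t=r.current_time_s()
r.reach([.55,-.1045,.16],ori(270));print(r.current_time_s()-t,r.current_tool_pos())
d=snap("wrist","w_roll.png");C=cloud(d)
r.move_l([.55,-.1045,.10]);d2=snap("wrist","w_roll2.png")
print(r.current_time_s()-t)
def ring(d):
    C=cloud(d);m=(np.hypot(C[:,:,0]-.55,C[:,:,1]+.1045)<.045)&(C[:,:,2]>.035)
    P=C[m];c,s=cv2.minEnclosingCircle(np.argwhere(m)[:,::-1].astype(np.float32));(x,y),R=cv2.minEnclosingCircle((P[:,:2]*1000).astype(np.float32))
    print("z",np.median(P[:,2]),"depth circle",x,y,R,"pix",c,s,"plane",onplane(d,*c,.048)); return c
a=ring(d);b=ring(d2)
c1,k1=ray(d,*a);c2,k2=ray(d2,*b);t=np.linalg.lstsq(np.stack([k1,-k2],1),c2-c1,rcond=None)[0];print("tri",c1+k1*t[0],c2+k2*t[1])
E
```

```text
2.7917 [ 0.55035616 -0.10345719  0.15986723]
3.4417
z 0.2715357338842597 depth circle 550.0031127929688 -104.50440216064453 44.99518585205078 pix (259.5, 315.0178527832031) 156.08285522460938 plane [ 0.38143028 -0.10431566  0.048     ]
z 0.21140806308413693 depth circle 550.3309936523438 -104.5808334350586 44.989742279052734 pix (259.5, 321.9532775878906) 153.1893768310547 plane [ 0.42353401 -0.10545576  0.048     ]
tri [-0.57118558 -0.10410075 -1.07320758] [-0.57117913 -0.10389861 -1.07321302]
```

View pics/w_roll.png

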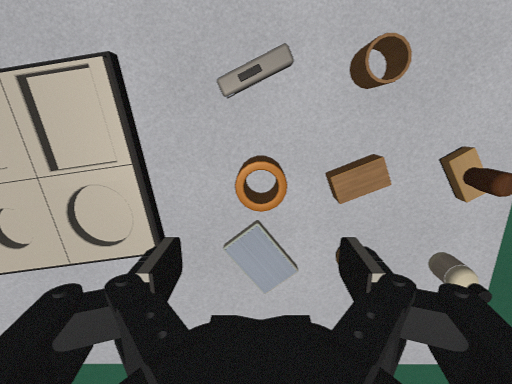

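The wrist view shows the roll ring at (261,186), cutter (255,70), core (381,60), stamp base (462,173) and tape pocket (103,214). My mask took in the fingers, so I redo it offline with a height cap.

```bash
python3 - <<'E'
from h import *
W=[load("w_roll"),load("w_roll2")]
px=[]
for d in W:
    C=cloud(d);x,y,z=C[:,:,0],C[:,:,1],C[:,:,2]
    print("mat",np.nanmedian(z[(x>.6)&(x<.64)&(y>-.15)&(y<-.05)]))
    m=(np.hypot(x-.55,y+.1045)<.045)&(z>.043)&(z<.053);P=C[m].astype(np.float32)
    el=cv2.fitEllipse(np.argwhere(m)[:,::-1][cv2.convexHull(np.argwhere(m)[:,::-1].astype(np.float32),returnPoints=False).ravel()].astype(np.float32))
    px.append(el[0]);print("z",np.median(P[:,2]),cv2.minEnclosingCircle(P[:,:2]),el,onplane(d,*el[0],.048))
    m=(abs(x-.672)<.05)&(abs(y+.097)<.055)&(z>.013)&(z<.03);P=C[m].astype(np.float32)
    if m.sum()>50:print("cutter",np.median(P[:,2]),cv2.minAreaRect(P[:,:2]*1000))
    m=(abs(x-.56)<.05)&(abs(y+.35)<.05)&(z>.012)&(z<.026);P=C[m].astype(np.float32)
    if m.sum()>50:print("stampbase",np.median(P[:,2]),cv2.minAreaRect(P[:,:2]*1000))
    # tape pocket floor
    m=(np.hypot(x-.506,y-.093)<.05)&(z<.016)&(z>.004);P=C[m].astype(np.float32)
    if m.sum()>50:print("pocket",np.median(P[:,2]),cv2.minEnclosingCircle(P[:,:2]*1000),P.mean(0))
(c1,k1),(c2,k2)=ray(W[0],*px[0]),ray(W[1],*px[1])
t=np.linalg.lstsq(np.stack([k1,-k2],1),c2-c1,rcond=None)[0];print("tri",c1+k1*t[0],c2+k2*t[1])
E
```

```text
mat 0.0010123639999183587Traceback (most recent call last):
  File "<stdin>", line 9, in <module>
cv2.error: OpenCV(4.12.0) /io/opencv/modules/imgproc/src/shapedescr.cpp:201: error: (-215:Assertion failed) count >= 0 && (depth == CV_32F || depth == CV_32S) in function 'minEnclosingCircle'
```

```bash
python3 - <<'E'
from h import *
W=[load("w_roll"),load("w_roll2")]
px=[]
for d in W:
    C=cloud(d);x,y,z=C[:,:,0],C[:,:,1],C[:,:,2]
    A=lambda P:np.ascontiguousarray(P[:,:2]*1000,dtype=np.float32)
    m=(np.hypot(x-.55,y+.1045)<.045)&(z>.043)&(z<.053);P=C[m]
    uv=np.ascontiguousarray(np.argwhere(m)[:,::-1],dtype=np.float32);el=cv2.fitEllipse(cv2.convexHull(uv))
    px.append(el[0]);print("z",np.median(P[:,2]),cv2.minEnclosingCircle(A(P)),el,onplane(d,*el[0],.048))
    for n,cx,cy,lo,hi,f in[("cutter",.672,-.097,.013,.03,cv2.minAreaRect),("stampbase",.558,-.35,.012,.026,cv2.minAreaRect),("pocket",.506,.093,.004,.016,cv2.minEnclosingCircle)]:
        m=(np.hypot(x-cx,y-cy)<.05)&(z>lo)&(z<hi);P=C[m]
        if m.sum()>50:print(n,np.median(P[:,2]),f(A(P)),P.mean(0))
(c1,k1),(c2,k2)=ray(W[0],*px[0]),ray(W[1],*px[1])
t=np.linalg.lstsq(np.stack([k1,-k2],1),c2-c1,rcond=None)[0];print("tri",c1+k1*t[0],c2+k2*t[1])
E
```

```text
z 0.04799063072732568 ((549.142822265625, -104.56976318359375), 28.89845085144043) ((260.1138000488281, 185.4887237548828), (51.10015106201172, 52.09066390991211), 89.26348876953125) [ 0.55039886 -0.10457794  0.048     ]
cutter 0.017979474328458284 ((671.0045166015625, -97.6151123046875), (22.59168243408203, 85.82176208496094), 25.18329429626465) [ 0.67083125 -0.09801995  0.01783592]
stampbase 0.02177172732704885 ((556.8130493164062, -351.9562683105469), (60.4712028503418, 33.01021194458008), 31.77889060974121) [ 0.56053322 -0.34424749  0.02071677]
pocket 0.010278160348753479 ((503.81280517578125, 94.88917541503906), 39.864219665527344) [0.50272394 0.09854548 0.0104419 ]
z 0.047910161224245185 ((549.4576416015625, -104.5659408569336), 28.885440826416016) ((258.64874267578125, 201.18048095703125), (62.8750114440918, 64.97198486328125), 85.951416015625) [ 0.55079646 -0.10470125  0.048     ]
cutter 0.017930989775904793 ((671.0029296875, -97.62063598632812), (22.506092071533203, 85.89754486083984), 25.473054885864258) [ 0.67075483 -0.09839158  0.01779768]
stampbase 0.021288014688852552 ((554.4336547851562, -339.11419677734375), (66.02047729492188, 26.106290817260742), 7.121990203857422) [ 0.55961994 -0.33886145  0.01989136]
pocket 0.010234914690899294 ((503.2540283203125, 95.6049575805664), 39.875545501708984) [0.50203896 0.09967382 0.01047101]
tri [ 0.54882701 -0.10458267  0.04164519] [ 0.54881936 -0.10467074  0.04164715]
```

```bash
cat >> h.py <<'E'
def pick(x,y,phi,z,F=40,op=1.0,up=.14):
    r.move_gripper(op)
    r.reach([x,y,max(.12,z+.1)],ori(phi)) if np.linalg.norm(np.array(r.current_tool_pos())[:2]-[x,y])>.01 else None
    r.move_l([x,y,z],.15);r.move_gripper(0.,F);o=r.current_opening();r.move_l([x,y,up],.2)
    print("picked",o,r.current_opening(),r.current_gripper_force(),r.current_time_s())
def place(x,y,phi,z,op,up=.14):
    r.move_l([x,y,z+.004],.12);r.move_l([x,y,z],.02);print("F",np.round(r.current_contact_force(),1),r.current_tool_pos())
    r.move_gripper(op);r.move_l([x,y,up],.2);print("placed",r.current_time_s())
E
python3 - <<'E'
from h import *
pick(.5498,-.1046,270,.018)
r.reach([.505,.094,.14],ori(278));snap("wrist","w_tape.png");print(r.current_time_s())
d=load("w_tape");C=cloud(d);x,y,z=C[:,:,0],C[:,:,1],C[:,:,2]
A=lambda P:np.ascontiguousarray(P[:,:2]*1000,dtype=np.float32)
for n,cx,cy in[("tape",.505,.094),("cut",.62,.109),("st",.6036,.2227),("bot",.49,.206)]:
    m=(np.hypot(x-cx,y-cy)<.068)&(z>.006)&(z<.016);P=C[m]
    if m.sum()>50:print(n,m.sum(),np.median(P[:,2]),cv2.minEnclosingCircle(A(P)),cv2.minAreaRect(A(P)))
E
```

```text
picked 0.0009136965943821148 -0.00027237686370205325 0.0 6.0333
6.9083
tape 3911 0.01016044634630231 ((523.1767578125, 79.47530364990234), 63.02765655517578) ((519.6826782226562, 85.45227813720703), (108.16462707519531, 98.9842758178711), 7.548774719238281)
cut 8789 0.010185960241465841 ((617.8919067382812, 109.6057357788086), 66.41522216796875) ((617.710205078125, 98.35711669921875), (110.93975067138672, 102.70880126953125), 8.322261810302734)
st 4497 0.010254424927535422 ((593.0369873046875, 226.3380889892578), 56.73383712768555) ((593.1742553710938, 225.91506958007812), (100.36284637451172, 54.122772216796875), 7.231605052947998)
bot 1645 0.01024861368763974 ((505.1581726074219, 219.27354431152344), 47.864566802978516) ((502.84906005859375, 215.95828247070312), (86.60277557373047, 57.024314880371094), 12.350484848022461)
```

View pics/w_tape.png

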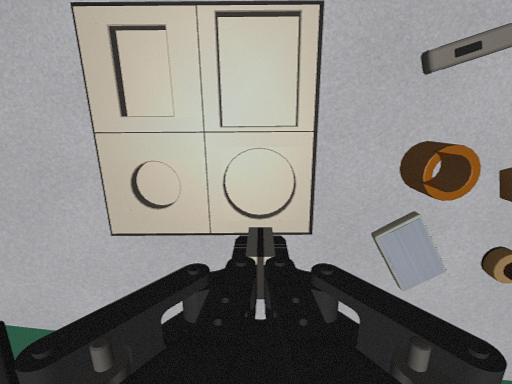

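The fingers are shut and empty at (262,240), and the roll is still on the bench at about (440,170). I check where it is now and where the TCP projects.

```bash
python3 - <<'E'
from h import *
d=load("w_tape");C=cloud(d);x,y,z=C[:,:,0],C[:,:,1],C[:,:,2]
A=lambda P:np.ascontiguousarray(P[:,:2]*1000,dtype=np.float32)
m=(np.hypot(x-.55,y+.1)<.06)&(z>.043)&(z<.053);print("roll",cv2.minEnclosingCircle(A(C[m])),np.median(z[m]))
R=d["M"][:3,:3]
def pr(p):
    c=R.T@(np.array(p)-d["M"][:3,3]);return c[:2]/c[2]*d["f"]+[d["cx"],d["cy"]]
p=np.array(r.current_tool_pos());print(p,r.current_orientation(),ori(278),"tcp px",pr(p),"19 behind",pr(p+[0,0,.019]),r.current_contact_force())
print("finger depth pts",C[232:250:4,255:268:4].reshape(-1,3).round(3)[:12])
q=ik([.5498,-.1046,.018],ori(270));print(q)
print(r.current_opening())
E
```

```text
roll ((549.348388671875, -95.19181060791016), 29.322195053100586) 0.04780915201024116
[0.50531944 0.09202126 0.13993163] [3.13317640e+00 2.14596801e-01 3.35977977e-04] [3.13393989 0.21914643 0.        ] tcp px [259.4751789  224.37917777] 19 behind [259.45010761 236.17686642] [ 0.46535634  0.27137237 -0.16269766]
finger depth pts [[0.516 0.096 0.177]
 [0.516 0.094 0.177]
 [0.516 0.092 0.177]
 [0.517 0.09  0.177]
 [0.516 0.096 0.182]
 [0.516 0.094 0.182]
 [0.516 0.092 0.181]
 [0.517 0.09  0.183]
 [0.516 0.096 0.188]
 [0.516 0.094 0.187]
 [0.516 0.092 0.187]
 [0.516 0.09  0.186]]
[-0.53832252  0.72183378  0.84807859  2.0128856  -0.78957873  0.77252071
 -0.77852442]
0.002413335457102758
```

```bash
python3 - <<'E'
from h import *
d=load("w_tape");C=cloud(d)
for v in range(222,246,2): print(v,C[v,262].round(4),d["pixels"][v,262])
s=snap("scene","s2.png");t=snap("top","t2.png")
S=cloud(s);m=(np.hypot(S[:,:,0]-.505,S[:,:,1]-.092)<.04)&(S[:,:,2]>.05);P=S[m];i=P[:,2].argsort()[:12];print("scene low",P[i].round(3)); print(np.argwhere(m)[i][:,::-1][:4])
q=P[P[:,2]<P[:,2].min()+.02];print(q.mean(0),np.ptp(q,axis=0))
cv2.imwrite("pics/s2c.png",cv2.resize(cv2.convertScaleAbs(s["pixels"][90:250,240:420,::-1],alpha=1.6),None,fx=4,fy=3.7))
E
```

```text
222 [0.4616 0.0831 0.0242] [191 182 165]
224 [0.4586 0.0826 0.0227] [193 182 166]
226 [0.4566 0.0824 0.0239] [198 190 172]
228 [0.5156 0.092  0.1702] [22 22 23]
230 [0.5159 0.0921 0.1737] [11  5  9]
232 [0.5165 0.0922 0.1776] [15  6 10]
234 [0.5159 0.0921 0.1788] [9 9 8]
236 [0.5166 0.0922 0.1829] [10 17 17]
238 [0.5158 0.0921 0.1837] [19 14 19]
240 [0.5165 0.0923 0.1875] [23 20 22]
242 [0.5162 0.0922 0.189 ] [17 19 22]
244 [0.5159 0.0922 0.1906] [14 13 13]
scene low [[0.514 0.094 0.167]
 [0.515 0.092 0.167]
 [0.514 0.096 0.167]
 [0.517 0.09  0.168]
 [0.515 0.09  0.168]
 [0.516 0.088 0.169]
 [0.514 0.091 0.169]
 [0.515 0.098 0.169]
 [0.513 0.089 0.17 ]
 [0.511 0.082 0.17 ]
 [0.515 0.1   0.17 ]
 [0.509 0.1   0.17 ]]
[[333 161]
 [332 161]
 [334 161]
 [331 161]]
[0.51315507 0.09353289 0.17776572] [0.01779346 0.02630513 0.01976203]
```

View pics/s2c.png

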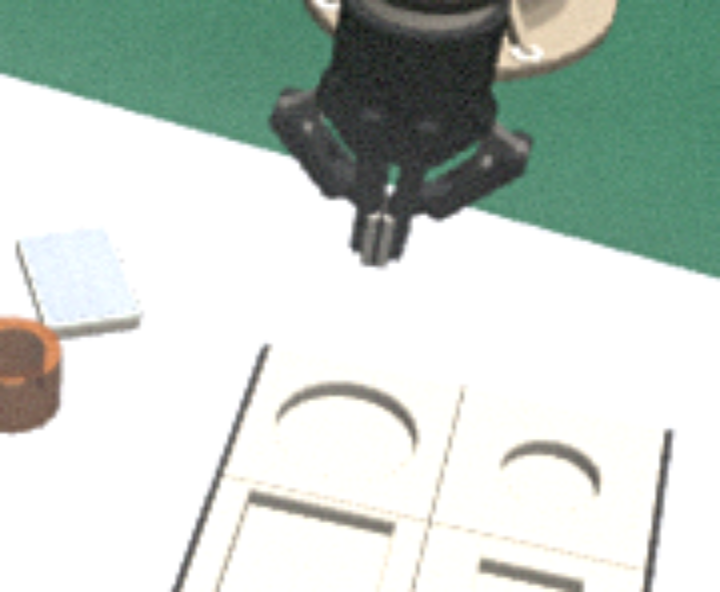

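Both cameras put the shut fingertips about 29 mm above the reported TCP, so the real tool is shorter than stated. I compensate for that. The roll was pushed about 9 mm in +y. I also refit the pocket floors using connected components.

```bash
cat >> h.py <<'E'
OFF=.0285   # true shut tip is this far behind the reported TCP
E
python3 - <<'E'
from h import *
for f in("w_tape","t2"):
    d=load(f);C=cloud(d);z=C[:,:,2]-(.0025 if f=="t2" else 0)
    m=((z>.005)&(z<.0165)&(C[:,:,0]>.4)&(C[:,:,1]>.03)).astype(np.uint8);m=cv2.morphologyEx(m,cv2.MORPH_OPEN,np.ones((5,5)) if f=="w_tape" else np.ones((3,3)))
    n,l,st,ce=cv2.connectedComponentsWithStats(m)
    for i in range(1,n):
        if st[i,4]<150: continue
        P=C[l==i];A=np.ascontiguousarray(P[:,:2]*1000,dtype=np.float32);print(f,np.round(ce[i]),st[i,4],"z",np.median(P[:,2]).round(4),np.round(cv2.minEnclosingCircle(A)[0],1),round(cv2.minEnclosingCircle(A)[1],1),[np.round(q,1) for q in cv2.minAreaRect(A)])
    # insert top surface outline
    m=((z>.0205)&(z<.03)&(C[:,:,0]>.4)&(C[:,:,0]<.72)&(C[:,:,1]>.02)&(C[:,:,1]<.31)).astype(np.uint8);m=cv2.morphologyEx(m,cv2.MORPH_OPEN,np.ones((3,3)));P=C[m>0]
    print("top face",np.median(P[:,2]),[np.round(q,1) for q in cv2.minAreaRect(np.ascontiguousarray(P[:,:2]*1000,dtype=np.float32))])
E
```

```text
w_tape [258.  69.] 8713 z 0.0102 [619.  109.5] 65.4 [array([619.2, 109.8]), array([104.5,  80.5]), np.float64(8.2)]
w_tape [143.  71.] 4419 z 0.0102 [602.2 225.5] 48.0 [array([602.2, 226. ]), array([81.9, 51.6]), np.float64(8.2)]
w_tape [259. 182.] 3698 z 0.0102 [504.4  93.1] 40.0 [array([503.9,  92.9]), array([78.1, 79.6]), np.float64(16.0)]
w_tape [156. 184.] 1565 z 0.0102 [487.3 208.1] 26.9 [array([486.4, 209.1]), array([51.5, 50.1]), np.float64(67.5)]
top face 0.024117344389122386 [array([553.4, 158.4]), array([230.1, 229.9]), np.float64(8.3)]
t2 [190.  68.] 585 z 0.0133 [880.   98.6] 45.6 [array([868.1,  97.1]), array([60.2, 87. ]), np.float64(3.4)]
t2 [186. 160.] 634 z 0.0115 [623.1 108.8] 62.7 [array([623. , 108.8]), array([102.9,  77.8]), np.float64(8.3)]
t2 [191. 219.] 391 z 0.0112 [496.6  87. ] 36.6 [array([492.5,  83.2]), array([41.3, 72.1]), np.float64(42.6)]
top face 0.02570270842024147 [array([555.6, 157.1]), array([228.2, 228.4]), np.float64(8.3)]
```

```bash
python3 - <<'E'
from h import *
r.move_gripper(1.0)
r.reach([.5495,-.0955,.12],ori(270))
d=snap("wrist","w_roll3.png");C=cloud(d);x,y,z=C[:,:,0],C[:,:,1],C[:,:,2]
m=(np.hypot(x-.5495,y+.0955)<.045)&(z>.044)&(z<.052);(cx,cy),R=cv2.minEnclosingCircle(np.ascontiguousarray(C[m][:,:2],dtype=np.float32));print(cx,cy,R)
cx+=.0005
r.move_l([cx,cy,.12]);
r.move_l([cx,cy,.013-OFF],.15);print("F",r.current_contact_force())
r.move_gripper(0.,40);print("grip",r.current_opening(),r.current_gripper_force())
if r.current_opening()>.4:
    r.move_l([cx,cy,.10],.15);print(r.current_opening(),r.current_gripper_force())
    r.reach([.5051,.0929,.10],ori(278));snap("wrist","w_c1.png");print(r.current_opening())
print(r.current_time_s())
E
```

```text
0.5490243434906006 -0.09595807641744614 0.028970299288630486
F [0.22466755 0.36901242 0.45438377]
grip 0.6658469195761191 42.02253274619579
0.6632481966032601 42.731183152645826
0.661398655101099
12.0917
```

View pics/w_c1.png

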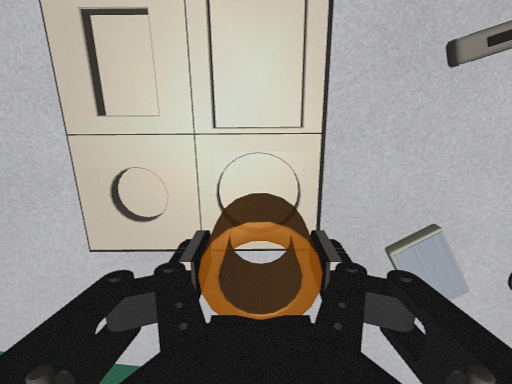

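The roll is held level at (260,270), with the tape pocket at (258,190) just ahead. I place it.

```bash
python3 - <<'E'
from h import *
p=np.array(r.current_tool_pos());print(p)
place(.5051,.0929,278,.013+.0105-OFF,.9,.12)
d=snap("wrist","w_p1.png");C=cloud(d);x,y,z=C[:,:,0],C[:,:,1],C[:,:,2]
m=(np.hypot(x-.505,y-.093)<.045)&(z>.045)&(z<.075);P=C[m];print("roll z",np.percentile(P[:,2],[5,50,95]),cv2.minEnclosingCircle(np.ascontiguousarray(P[:,:2],dtype=np.float32)))
# stamp: go look
r.reach([.5568,-.352,.13],ori(301.8))
d=snap("wrist","w_st.png");C=cloud(d);x,y,z=C[:,:,0],C[:,:,1],C[:,:,2]
A=lambda P:np.ascontiguousarray(P[:,:2]*1000,dtype=np.float32)
n=np.hypot(x-.557,y+.352)<.05
m=n&(z>.015)&(z<.025);print("base",cv2.minAreaRect(A(C[m])))
for lo in range(25,75,5):
    m=n&(z>lo*.001)&(z<lo*.001+.005)&(np.hypot(x-.557,y+.352)<.025)
    if m.sum()>15:P=C[m];print(lo,m.sum(),P.mean(0).round(4),np.ptp(P@np.array([np.cos(np.radians(-58.2)),np.sin(np.radians(-58.2)),0])).round(4))
print(r.current_time_s(),r.current_tool_pos())
E
```

```text
[0.50545811 0.09115989 0.09999654]
F [-0.8  0.9  4.1] [ 0.50575309  0.09315275 -0.00450491]
placed 14.5417
roll z [0.04899555 0.05782442 0.05908072] ((0.5048389434814453, 0.09225472062826157), 0.02893911488354206)
base ((556.2249755859375, -352.64202880859375), (60.275245666503906, 31.576236724853516), 32.87068176269531)
40 16 [ 0.5647 -0.3465  0.0433] 0.0218
45 28 [ 0.565  -0.3474  0.0477] 0.0244
50 31 [ 0.5652 -0.3476  0.0525] 0.0241
55 28 [ 0.5652 -0.3479  0.0574] 0.0246
60 41 [ 0.564  -0.3473  0.0627] 0.0251
65 146 [ 0.5607 -0.3505  0.068 ] 0.024
70 423 [ 0.5568 -0.3526  0.0719] 0.0217
16.2833 [ 0.55777264 -0.35000659  0.12961742]
```

View pics/w_st.png

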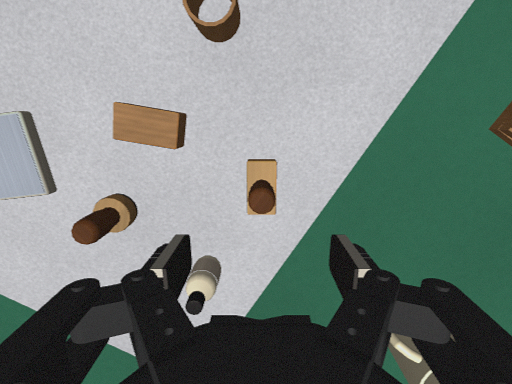

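The roll sits in its pocket with its top at 58 mm, as it should. The wrist view shows the stamp squared to the gripper at (262,187), with the round stamp (110,215) and bottle (205,280) well clear. I pick the stamp by its handle.

```bash
python3 - <<'E'
from h import *
x,y,phi=.5564,-.3524,302.2
r.move_l([x,y,.12],.1,orientation=ori(phi))
r.move_l([x,y,.031-OFF],.15);r.move_gripper(0.,40);o=r.current_opening();print(o,r.current_gripper_force(),r.current_tool_pos())
if o>.15:
    r.move_l([x,y,.10],.2)
    r.reach([.6025,.2235,.10],ori(278.25));d=snap("wrist","w_c2.png");print(r.current_opening(),r.current_time_s(),r.current_tool_pos())
    C=cloud(d);p=r.current_tool_pos();X,Y,z=C[:,:,0],C[:,:,1],C[:,:,2]
    m=(np.hypot(X-p[0],Y-p[1])<.05)&(z>.08)&(z<.13);P=C[m]
    m=(np.hypot(X-.6025,Y-.2235)<.06)&(z<.016)&(z>.004);print("floor",cv2.minAreaRect(np.ascontiguousarray(C[m][:,:2]*1000,dtype=np.float32)))
E
```

```text
0.2877738291614993 39.217302426695824 [ 0.5566725  -0.35244262  0.00309743]
0.2954708421906355 20.75 [0.60296253 0.22190967 0.10018598]
floor ((611.6785888671875, 224.7848663330078), (95.31791687011719, 54.18937301635742), 8.203510284423828)
```

View pics/w_c2.png

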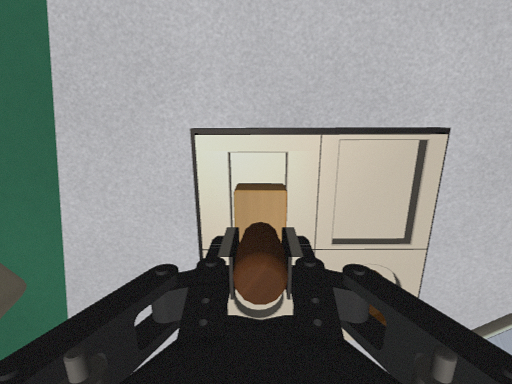

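The stamp is held upright and square over its pocket, base at (260,210) and pocket at (258,200). I place it, then look at the bottle.

```bash
python3 - <<'E'
from h import *
place(.6025,.2235,278.25,.031+.0105-OFF,.7,.13)
d=snap("wrist","w_p2.png");C=cloud(d);x,y,z=C[:,:,0],C[:,:,1],C[:,:,2]
A=lambda P:np.ascontiguousarray(P[:,:2]*1000,dtype=np.float32)
n=np.hypot(x-.6025,y-.2235)<.045
m=n&(z>.075)&(z<.09);print("handle top",np.percentile(z[m],95),C[m].mean(0));m=n&(z>.0275)&(z<.037);print("base",np.median(z[m]),cv2.minAreaRect(A(C[m])))
r.move_gripper(.9)
r.reach([.432,-.352,.13],ori(270))
d=snap("wrist","w_bo.png");C=cloud(d);x,y,z=C[:,:,0],C[:,:,1],C[:,:,2]
n=np.hypot(x-.432,y+.352)<.035
for lo in range(10,85,6):
    m=n&(z>lo*.001)&(z<lo*.001+.006)
    if m.sum()>10:P=C[m];print(lo,m.sum(),P.mean(0).round(4),"y",P[:,1].min().round(4),P[:,1].max().round(4),"xmax",P[:,0].max().round(4))
print(r.current_time_s())
E
```

```text
F [ 0.7 -0.8  0.1] [0.60256649 0.22362577 0.0131906 ]
placed 23.1083
handle top 0.08295836790922642 [0.60406503 0.22338853 0.08094   ]
base 0.032012257354007256 ((602.890625, 222.88876342773438), (59.72422790527344, 31.242626190185547), 7.4144415855407715)
10 21 [ 0.4455 -0.3513  0.0128] y -0.3676 -0.3387 xmax 0.448
16 34 [ 0.4453 -0.3523  0.019 ] y -0.3682 -0.3368 xmax 0.4482
22 31 [ 0.4448 -0.3519  0.0251] y -0.3692 -0.3361 xmax 0.4479
28 36 [ 0.445  -0.3528  0.0311] y -0.3677 -0.3355 xmax 0.448
34 67 [ 0.443  -0.3525  0.0374] y -0.3695 -0.3357 xmax 0.4479
40 60 [ 0.4428 -0.3518  0.0436] y -0.369 -0.336 xmax 0.4474
46 218 [ 0.4375 -0.3528  0.0496] y -0.3689 -0.3362 xmax 0.4468
52 264 [ 0.4361 -0.3522  0.0548] y -0.3657 -0.3385 xmax 0.4441
58 28 [ 0.4372 -0.3524  0.0595] y -0.3615 -0.3445 xmax 0.4397
64 29 [ 0.4374 -0.3517  0.0671] y -0.3603 -0.3438 xmax 0.4397
70 35 [ 0.437  -0.3521  0.073 ] y -0.3611 -0.344 xmax 0.4393
76 287 [ 0.4311 -0.3525  0.0781] y -0.3609 -0.3442 xmax 0.4392
25.675
```

View pics/w_bo.png

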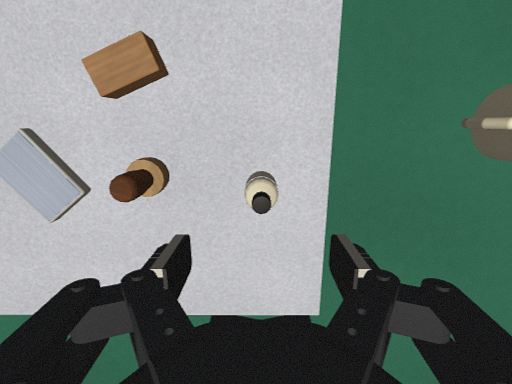

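The stamp's base top is at 32 mm and square in its pocket. The bottle stands upright at (261,190), with the round stamp well to the left at (145,180).

```bash
python3 - <<'E'
from h import *
x,y=.4312,-.3525
r.move_l([x,y,.10],.15)
r.move_l([x,y,.016-OFF],.15);r.move_gripper(0.,40);o=r.current_opening();print(o,r.current_gripper_force(),r.current_tool_pos())
if o>.25:
    r.move_l([x,y,.10],.2)
    r.reach([.4886,.2066,.10],ori(278.25));print(r.current_opening(),r.current_time_s(),r.current_tool_pos())
    snap("wrist","w_c3.png")
E
```

```text
0.38553870088256087 39.50934235093882 [ 0.43159464 -0.35258836 -0.0118408 ]
0.3820619909694312 30.125 [0.4890649  0.20530142 0.10013558]
```

View pics/w_c3.png

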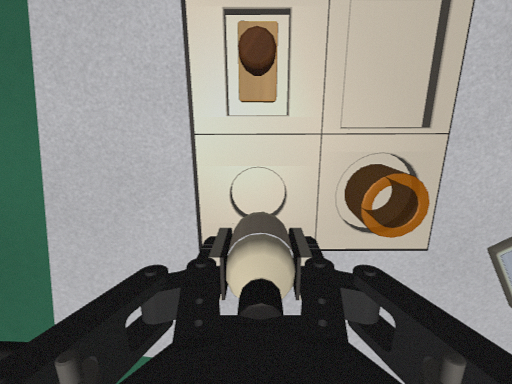

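The bottle is held upright at (260,260), just short of its pocket at (258,192). The stamp (257,62) and roll (385,195) both sit in their pockets. I place the bottle and go to the cutter.

```bash
python3 - <<'E'
from h import *
place(.4886,.2066,278.25,.016+.0105-OFF,.65,.13)
d=snap("wrist","w_p3.png");C=cloud(d);x,y,z=C[:,:,0],C[:,:,1],C[:,:,2]
n=np.hypot(x-.4886,y-.2066)<.022
m=n&(z>.083)&(z<.095);print("cap",np.percentile(z[m],[50,95]),C[m].mean(0));m=n&(z>.03)&(z<.05);print("body",C[m].mean(0))
r.reach([.671,-.0976,.10],ori(25.3))
d=snap("wrist","w_cu.png");C=cloud(d);x,y,z=C[:,:,0],C[:,:,1],C[:,:,2]
m=(np.hypot(x-.671,y+.0976)<.05)&(z>.012)&(z<.024);print("cutter",np.median(z[m]),cv2.minAreaRect(np.ascontiguousarray(C[m][:,:2]*1000,dtype=np.float32)))
print(r.current_time_s(),r.current_tool_pos(),ik([.671,-.0976,-.026],ori(25.3)))
E
```

```text
F [0.  2.  0.3] [ 0.48880238  0.20683656 -0.00179746]
placed 32.65
cap [0.08794957 0.08913361] [0.48861199 0.2062121  0.08779902]
body [0.50083555 0.20801494 0.04208389]
cutter 0.017949284769776752 ((670.4365844726562, -97.72599029541016), (22.203603744506836, 84.95384216308594), 25.184873580932617)
34.5667 [ 0.67089609 -0.09633423  0.09964551] [-0.21086932  0.78442239  0.38543217  1.70746011 -0.40942635  0.73038608
  0.82299867]
```

View pics/w_cu.png

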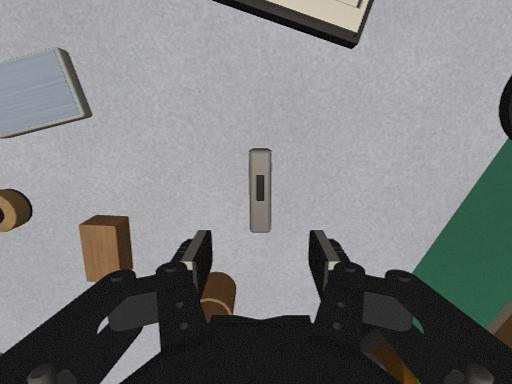

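The bottle's cap top is at 88 mm, so it is seated. The cutter lies at (260,190), aligned with the gripper and slide up, with the core (218,290) clear of it.

```bash
python3 - <<'E'
from h import *
x,y,phi=.6707,-.0977,25.2
r.move_gripper(.5)
r.move_l([x,y,.02],.15,orientation=ori(phi))
r.move_l([x,y,.004-OFF],.04);print("F",r.current_contact_force())
r.move_gripper(0.,40);o=r.current_opening();print(o,r.current_gripper_force(),r.current_tool_pos(),r.current_contact_force())
if o>.15:
    r.move_l([x,y,.06],.15)
    r.reach([.619,.1094,.08],ori(98.25));print(r.current_opening(),r.current_time_s(),r.current_tool_pos())
    snap("wrist","w_c4.png")
E
```

```text
F [ 0.94808717  0.19821616 -0.67295954]
0.2450923248339372 40.05961239337921 [ 0.67108921 -0.09779377 -0.02403884] [0.03189692 0.33561219 3.26721673]
0.24398005462215688 38.6917 [0.61897135 0.1073711  0.07923084]
```

View pics/w_c4.png

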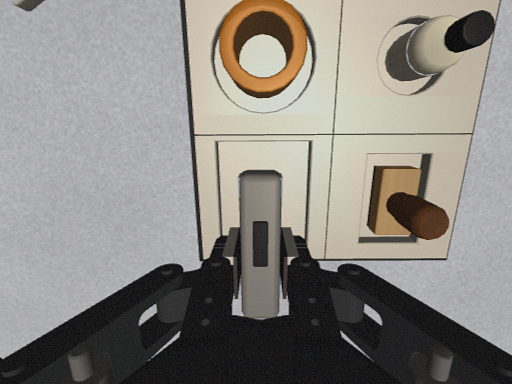

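The cutter is held level over its pocket at (262,240), slide up. The roll, bottle and stamp are all seated.

```bash
python3 - <<'E'
from h import *
place(.619,.1094,98.25,.0045+.0105-OFF,.45,.15)
d=snap("wrist");C=cloud(d);x,y,z=C[:,:,0],C[:,:,1],C[:,:,2]
m=(np.hypot(x-.619,y-.1094)<.052)&(z>.0262)&(z<.034);print("cutter",np.median(z[m]),cv2.minAreaRect(np.ascontiguousarray(C[m][:,:2]*1000,dtype=np.float32)))
r.reach([.55,-.1,.25],ori(98));snap("scene","fin.png");print(r.current_time_s())
s=load("fin");cv2.imwrite("pics/finc.png",cv2.resize(s["pixels"][100:300,130:420,::-1],None,fx=2.7,fy=2.7))
E
```

```text
F [-0.   0.3 -0.4] [ 0.61907174  0.10943855 -0.01330564]
placed 41.2583
cutter 0.02809311197948383 ((612.653076171875, 113.50020599365234), (75.9342041015625, 81.0600814819336), 46.481666564941406)
42.3167
```

View pics/finc.png

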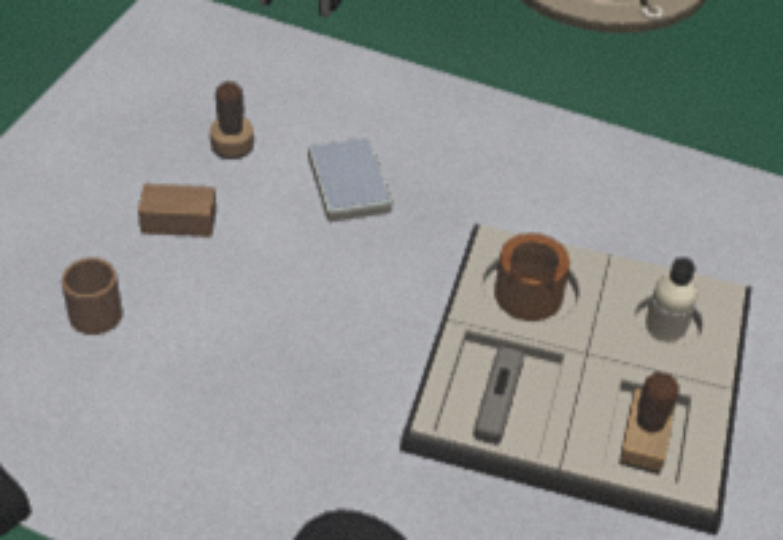

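All four sit in their pockets (roll (533,275), bottle (672,300), cutter (498,392), stamp (650,425)), the cutter's top is at 28 mm, and the look-alikes have not moved. I hand in.

```bash
python3 -c "
from h import *
print(workorder.finish_job())"
```

```text
the job is handed in; nothing more can be done
None
```

The job is handed in after about 42 s of robot time: roll, stamp, bottle and cutter each sit flat in their pockets and the two look-alikes were left alone; the first roll grasp missed and nudged the roll about 9 mm, because the fingertips are about 29 mm shorter than the reported TCP.

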